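# Clear the trimming jig and hold the strip tight in its corner

## Task

Pick up the wooden push block and with it sweep the three loose black chips off the grey jig bed, so that they drop over its edge. Then with the same block push the plywood strip flat along the fence and finish holding it there with one diagonal push: the program ends with the block still in the gripper, its sole pressing the strip firmly down on the bed while its heel presses it firmly against the fence. Only the block may touch the chips and the strip, not the fingers, and leave the coil, the jar and the screwdriver where they are.

Things in the scene. Friction and masses are not known exactly. Their poses are not given: they have to be found in the camera images.
- jig: Fixed trimming jig on the bench. Origin on the bench under the middle of the bed; x points across the bed to the fence, y along the fence, z up. Bed: grey plate 270 (x) by 260 (y) mm, its top 30 mm above the bench, both ends (+y and -y) and the near side (-x) open. Chips can be swept off either end; they then drop to the bench.
- bed: The jig's grey bed plate (same origin and axes as jig); its top is at z = 30 mm in this frame.
- fence: The jig's aluminium fence, a bar 25 mm thick (x), 260 mm long (y), standing 25 mm above the bed along its far (+x) side (same origin and axes as jig). Its working face looks to -x, 105 mm from the origin.
- fence_mid (a point): Middle of the foot of the fence's working face, at bed height; axes as the jig: x into the fence, y along it, z up.
- strip: Workpiece: flat plywood strip with one white banded edge, 60 mm wide (x), 150 mm long (y), 18 mm thick, 80-150 g, loose on the bed. Origin at the middle of its underside. At the start its +x (white) edge faces the fence, slightly skewed, about 100 mm from it. Flush on the fence, its origin is 30 mm from the fence face.
- block: Wooden push block on the bench, 70-120 g. x: pushing direction; y: length 80 mm; origin mid-length, level with the heel's underside. Heel x -22..4, z 0..10 mm; body x -22..22, z 10..26, its front 18 mm overhanging as a flat sole; back face x -22 is flat, for sweeping. Grip rib on top, x -17..5, y -25..25, z 26..66: grip across its 22 mm. Sole goes on the strip, heel front (x 4) on its rear edge.
- chip0: Loose black chip of compact laminate, a flat bar 20 x 30 x 12 mm (x, y, z), 10 g, lying on the bed in the lane between strip and fence. Origin at its middle (36 mm above the bench while it lies flat on the bed).
- chip1: Another loose black chip of compact laminate, a flat bar 20 x 30 x 12 mm (x, y, z), 10 g, lying on the bed in the lane between strip and fence. Origin at its middle (36 mm above the bench while it lies flat on the bed).
- chip2: Third loose black chip of compact laminate, a flat bar 20 x 30 x 12 mm (x, y, z), 10 g, lying on the bed in the lane between strip and fence. Origin at its middle (36 mm above the bench while it lies flat on the bed).
- coil: White flat ring, a coil of edge banding, 100 mm across, 22 mm high, beside the jig; to be left alone. It and the push block stand one to the left and one to the right of the jig, either way round. Origin at the middle of its underside.
- jar: Small white jar with a black cap, 60 mm across, 75 mm high, to be left alone. Origin at the middle of its underside.
- screwdriver: Screwdriver lying on the bench, to be left alone. Origin at about its middle.
Not all that is in view belongs to the job. Leave any red or white look-alike of the chip1 alone.

How it is judged (in metres and radians):
On the way:
1. all three chips are swept off the jig bed (middle below 25 mm over the bench) while the gripper holds the push block (height (world z) of each of chip0, chip1, chip2 below 0.025 m and contact force between the fingers and block above 3 N), for 0.2 s.
At the end, for the whole second after the job is handed in: Block gripped, pressing the strip (over 4 N), off bed and fence; strip still and flat on the bed (3 mm, 0.025 rad, over 5 N), its whole length on the fence (3 mm, 0.025 rad, middle within 55 mm of the fence's, over 3 N); chips off the bed (middle under 25 mm high) (all of step 1 and contact force between strip and fence above 3 N and contact force between strip and bed above 5 N and contact force between block and strip above 4 N and contact force between block and bed below 0.5 N and contact force between block and fence below 0.5 N and x of strip in the frame of fence_mid between -0.033 and -0.0275 m and y of strip in the frame of fence_mid between -0.055 and 0.055 m and z of strip in the frame of fence_mid between -0.003 and 0.003 m and angle between the x axis of strip and the x axis of fence_mid, either way round below 0.025 rad and angle between strip's own z axis and vertical below 0.025 rad and linear speed of strip below 0.01 m/s); the arm keeps its last pose, push and grip.
It fails at once if the coil of edge banding is moved by more than 25 mm (distance of coil from where it was at the start of the episode above 0.025 m).
It fails at once if the jar is moved by more than 25 mm (distance of jar from where it was at the start of the episode above 0.025 m).
It fails at once if the screwdriver is moved by more than 25 mm (distance of screwdriver from where it was at the start of the episode above 0.025 m).
It fails at once if the gripper itself presses on the strip (over 1 N) (contact force between any of the fingers, the arm and strip above 1 N).
It fails at once if the gripper itself presses on a chip (over 1 N) (contact force between any of the fingers, the arm and chip0 above 1 N or contact force between any of the fingers, the arm and chip1 above 1 N or contact force between any of the fingers, the arm and chip2 above 1 N).
It also fails if it takes over 64 s, if anything falls off the work surface, if the arm or the gripper's body presses on something with over 40 N, if the wrist force passes 120 N, or if a joint passes its speed limit or range.

## Robot

A 6-joint arm with a two-finger parallel gripper is mounted at the origin on the work surface. World frame = base frame: x ahead of the robot, y to its left, z up, the work surface at z = 0. Lengths are in mm, angles in rad, forces in N, time in s.
With the tool pointing down it reaches from about 275 to 725 mm from the base axis. Payload 5.6 kg.
Tool frame: the origin (TCP) lies between the finger pads; the fingertips stand 11 mm ahead of it and the grasp point (between the pads) lies 8 mm behind it; z points along the fingers, y is the line along which they close (so a half turn about z gives the same grasp; the last joint's range is limited). The gripper opens to 85 mm and grips with 20 to 120 N. Pads are 22 mm wide; open, the fingers measure 114 mm over their backs; the gripper's body (76 mm by 85 mm) begins 54 mm behind the grasp point. The pads swing forward as they close: fully open they stand 13 mm farther back than shut.
Start: joints at [-0.993, 0.255, 0.108, 0, -1.424, -0.285], TCP at [158.769, -526.579, 203.383] pointing down, gripper open.
Joint ranges: [-2.95, 2.95], [-1.21, 1.97], [-1.09, 1.5], [-2.87, 1.71], [-2.94, -0.07], [-3.05, 3.05]. Speed limits (rad/s): [2.57, 2.57, 3.14, 3.14, 3.14, 3.14].

## Interface

Orientations are given as a unit quaternion [w, x, y, z].
In Python, from rig import telemetry, viewer, job gives the robot as it stands.
- The arm moves only by the tool drive_tool, never from a script. Its argument "rows" is a list of rows, each an object with "translation": the shift along the tool's x, y, z as a fraction of full scale, a list of three; "delta_rot": the turn, a rotation vector about the tool's x, y, z as a fraction of full scale, a list of three; "claw": the opening, from -1 (shut) to 1 (fully open). A call has 1 to 12 rows; each row is the pose to reach, as a shift and turn from the pose commanded when the call began, along the tool's axes at that moment; what a row does not reach only later rows make up. Full scale, the value 1, is 0.25 m for a shift and 90 degrees for a turn. A row lasts 1/12 s, in which the tool goes at most 41.7 mm and 7.16 degrees, less where a joint would pass 70% of its speed; a pose out of reach is approached as far as the arm can. A call with a number of a shift or a turn outside -1 to 1 is refused whole. A call with a gripper value outside its range is refused whole. The fingers move at their own pace and stop on an object; "grip_force" is the grip in N (left out, the last holds). Time passes only in rows, so rows that repeat a pose let the fingers close. It gives the time, the measured TCP pose, the force, the opening and the grip force at its end, in the units of the state.
- telemetry.read_state(): the state, without advancing time (a new reading comes with each control period).
- viewer.read_camera(name): name is "scene" or "top" or "wrist"; returns the picture (400x640x3 uint8, blue, green, red); there is no depth.
- viewer.camera_info(name): a dict with "fx", "fy", "cx", "cy" (pixels), "camera_from_world" (4x4, takes a point from world to camera coordinates); the wrist camera has in their place "tool_from_camera" (4x4, takes a point from camera to tool coordinates, whose origin is the TCP and whose axes are the flange's). Camera axes: x right, y down, z forward; pixel columns grow to the right and rows downward; lengths in mm; the calibration is good to about 2 mm. A picture is of the moment at which its call begins: read the wrist's pose just before it. camera_info takes no time and is no camera call.
- job.sign_off(): hands the job in; it is judged then, once.
Trained networks look in the newest picture that a camera, given by its name, has taken for a name from the list of things; names that differ only in an ending like _2 or _b are one class to them, and where a whole thing is asked for, a point or a joint stands for the part that bears it (a point fixed in the world has none). Each returns a list of dicts, best first, with "score" (0 to 1); they miss things now and then, are a little off and sometimes report something else, mostly with a low value. They report only what shows in the picture. A call takes as long as a camera call. They do not tell look-alikes from the thing itself.
- viewer.masks_of(camera, thing): "region" (400x640 bool, what is visible of it) and "uv" ([column, row] in pixels, amid what is visible of it).
The state is a dict: "time": time; "joints": joint angles; "qd": joint speeds; "effort": joint torques, N m; "ee_pos": TCP position; "tool_rot": TCP orientation; "contact_force": force on the tool from outside, world axes, zero at the start; "torque": the same for the moment, N m; "gripper_width": opening from 0.0 (shut) to 1.0 (fully open); "finger_force": force on a finger pad.
Only numpy, scipy, OpenCV 4.12 (cv2) and the standard library are available. Lean on these libraries where they do the work, as an engineer would, in place of code of your own. Each camera call takes 0.05 s, during which the arm holds its last target. There are 200 camera calls.

## Working session

There is one attempt and no reset: what is moved stays moved. The work goes in short steps, Python scripts to look and compute and a tool call to move; the robot and the scene stay as the last step left them, time stands still between calls to the robot, and variables do not carry over. Pictures are saved under pics/ and viewed, at most 10 in all, crops included, and the job is handed in when it is done.

Besides the shell and the picture viewer there is one more tool, called after "Request:" as a command line: name --argument value ..., lists and objects as JSON in quotes. drive_tool: Moves the arm, as the interface text tells. Its arguments: {"type":"object","properties":{"rows":{"type":"array","items":{"type":"object","properties":{"translation":{"type":"array","items":{"type":"number"}},"delta_rot":{"type":"array","items":{"type":"number"}},"claw":{"type":"number"}}}},"grip_force":{"type":"number"}},"required":["rows"]}

```bash
mkdir -p pics; ls
python3 - <<'E'
from rig import telemetry, viewer
import cv2,numpy as np
s=telemetry.read_state(); print(s)
a=viewer.read_camera("top"); b=viewer.read_camera("scene")
cv2.imwrite("pics/top0.png",a); cv2.imwrite("pics/scene0.png",b)
for c in("top","scene","wrist"): print(c,viewer.camera_info(c))
for n in("bed","fence","strip","block","chip0","coil","jar","screwdriver"):
    for d in viewer.masks_of("top",n):
        print(n,round(d["score"],2),d["uv"],d["region"].sum())
E
```

```text
pics
{'time': 0.0, 'joints': array([-9.93387161e-01,  2.55726526e-01,  1.07029816e-01, -4.63527387e-04,
       -1.42389649e+00, -2.84591384e-01]), 'qd': array([-0.00120544, -0.00043726, -0.00078998,  0.00028433,  0.0004687 ,
       -0.00160027]), 'effort': array([ 4.03011509e-04, -3.86635458e+01,  2.37940979e+01,  5.36515161e+00,
       -6.01203705e-03, -1.55301734e-05]), 'ee_pos': array([ 158.65204204, -526.06002712,  202.51835222]), 'tool_rot': array([-1.67076529e-04, -1.45852564e-01,  9.89305903e-01,  9.12045112e-04]), 'contact_force': array([0.53166775, 0.23571504, 0.59981218]), 'torque': array([ 0.02093131, -0.02968734, -0.03430368]), 'finger_force': 0.0, 'gripper_width': 0.9978880308644894}
top {'fx': 416.30342704875073, 'fy': 416.30342704875073, 'cx': 309.1884319242372, 'cy': 198.83843482570026, 'camera_from_world': array([[ 1.84666457e-02, -9.99826957e-01, -2.24490979e-03,
         2.76684110e-01],
       [-9.93488565e-01, -1.80970133e-02, -1.12485415e-01,
         6.06159833e+02],
       [ 1.12425324e-01,  4.30752052e-03, -9.93650840e-01,
         1.22546378e+03],
       [ 0
[... 643 characters left out ...]
542917858, 'tool_from_camera': array([[ 3.80807565e-05, -9.45280932e-01, -3.26257503e-01,
         8.36448906e+01],
       [ 9.99999705e-01,  2.86378869e-04, -7.13018816e-04,
         9.74119826e-01],
       [ 7.67436346e-04, -3.26257379e-01,  9.45280664e-01,
        -1.71008707e+02],
       [ 0.00000000e+00,  0.00000000e+00,  0.00000000e+00,
         1.00000000e+00]])}
bed 0.82 [329.1, 210.8] 5534
fence 0.63 [336.5, 169.0] 828
strip 0.64 [323.6, 225.1] 1035
block 0.57 [420.1, 255.8] 406
chip0 0.61 [327.5, 188.3] 75
chip0 0.49 [318.7, 190.2] 71
chip0 0.45 [350.1, 193.8] 75
coil 0.58 [226.8, 254.6] 499
jar 0.68 [335.1, 170.5] 768
jar 0.56 [188.5, 195.1] 384
screwdriver 0.67 [455.0, 183.8] 248
```

Run:
```python
import cv2
a=cv2.imread("pics/top0.png")
cv2.imwrite("pics/top0c.png",cv2.resize(a[130:300,160:500],None,fx=2.35,fy=2.35,interpolation=cv2.INTER_CUBIC))
```

```text
(no output)
```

View pics/top0c.png

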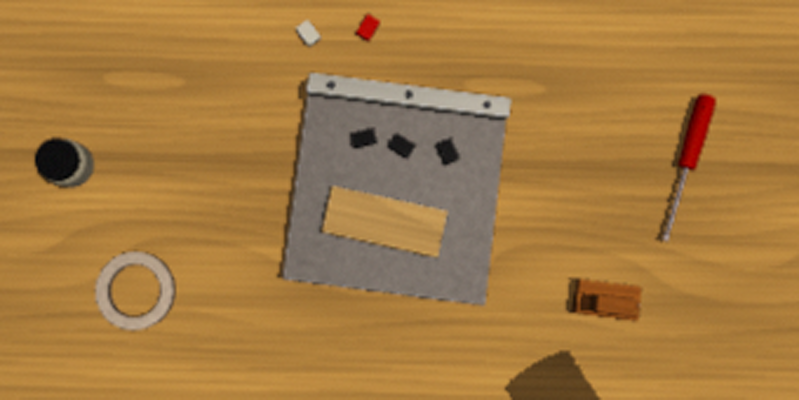

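View pics/scene0.png

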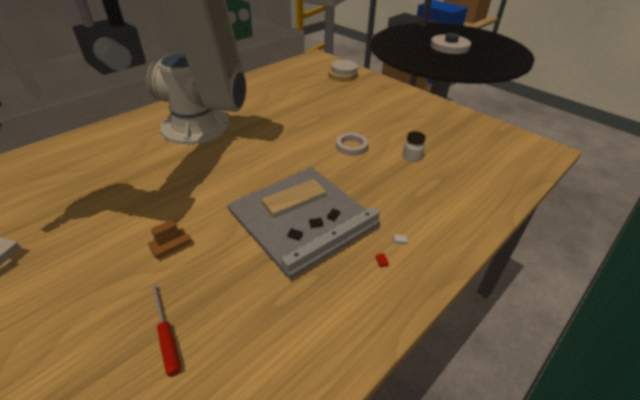

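The top view shows the jig at the centre with its fence on the far side. The three black chips are at crop (363,138), (401,146) and (447,152). The red (368,27) and white (308,33) look-alikes lie beyond the fence. The strip is at (385,220), the block at (604,300) right of the jig, the coil at (135,290), the jar at (62,162) and the screwdriver at (688,165).

```bash
cat > h.py <<'E'
import numpy as np,cv2
from scipy.spatial.transform import Rotation as R
from rig import telemetry, viewer
def cam(name,s=None):
    i=viewer.camera_info(name); K=np.array([[i["fx"],0,i["cx"]],[0,i["fy"],i["cy"]],[0,0,1]])
    if name=="wrist":
        s=s or telemetry.read_state(); T=np.eye(4); q=s["tool_rot"]
        T[:3,:3]=R.from_quat(q,scalar_first=True).as_matrix(); T[:3,3]=s["ee_pos"]
        W=T@i["tool_from_camera"]
    else: W=np.linalg.inv(i["camera_from_world"])
    return K,W
def toworld(c,uv,z):
    K,W=c; uv=np.atleast_2d(uv).astype(float)
    d=np.c_[uv,np.ones(len(uv))]@np.linalg.inv(K).T@W[:3,:3].T
    o=W[:3,3]; return o+d*((z-o[2])/d[:,2])[:,None]
def topix(c,P):
    K,W=c; p=(np.atleast_2d(P)-W[:3,3])@W[:3,:3]; p=p@K.T; return p[:,:2]/p[:,2:]
def rect(c,mask,z):
    cs,_=cv2.findContours(mask.astype(np.uint8),cv2.RETR_EXTERNAL,cv2.CHAIN_APPROX_NONE)
    k=max(cs,key=cv2.contourArea)[:,0]
    w=toworld(c,k,z)[:,:2].astype(np.float32)
    return cv2.minAreaRect(w)
E
python3 - <<'E'
from h import *
c=cam("top"); a=viewer.read_camera("top")
for n,z in(("bed",30),("fence",55),("strip",48),("block",26),("chip0",42),("coil",22),("screwdriver",10)):
    for d in viewer.masks_of("top",n): print(n,round(d["score"],2),[np.round(x,1) for x in rect(c,d["region"],z)], toworld(c,d["uv"],z)[0].round(0))
# corners from crop
p=np.array([[313,73],[512,98],[485,304],[283,277]])/2.35+[160,130]
print(toworld(c,p[:2],55),toworld(c,p[2:],30))
p=np.array([[331,187],[447,210],[438,257],[321,233]])/2.35+[160,130]; print(toworld(c,p,48))
p=np.array([[363,138],[401,146],[447,152]])/2.35+[160,130]; print(toworld(c,p,42))
E
```

```text
bed 0.64 [array([576.7, -48.8]), array([262.5, 270.6]), np.float64(84.0)] [590. -49.  30.]
bed 0.6 [array([561.9, -46.3]), array([259.6, 240.6]), np.float64(83.7)] [567. -53.  30.]
bed 0.4 [array([695.4, -62.7]), array([259. ,  30.5]), np.float64(83.8)] [698. -60.  30.]
fence 0.64 [array([690.7, -60.1]), array([256.2,  37.7]), np.float64(81.9)] [688. -64.  55.]
strip 0.61 [array([531.8, -32. ]), array([152.3,  62.7]), np.float64(79.0)] [533. -31.  48.]
block 0.85 [array([ 438.3, -317.9]), array([84.9, 43.6]), np.float64(84.0)] [ 440. -327.   26.]
block 0.64 [array([532.1, -32.9]), array([151.3,  62.1]), np.float64(77.9)] [533. -28.  26.]
chip0 0.64 [array([ 622.7, -112.4]), array([27.1, 19. ]), np.float64(26.9)] [ 624. -111.   42.]
chip0 0.63 [array([774.2,  70. ]), array([28.7, 19.6]), np.float64(45.5)] [788.  73.  42.]
chip0 0.49 [array([638. ,  -4.2]), array([20.7, 29.3]), np.float64(15.2)] [636.  -3.  42.]
chip0 0.48 [array([630. , -53.2]), array([29. , 19.8]), np.float64(59.8)] [631. -48.  42.]
chip0 0.4 [array([781.8,  -7.7]), array([28.1, 21.4]), np.float64(0.9)] [787.  -7.  42.]
coil 0.98 [array([441.4, 283.2]), array([ 95.7, 102.9]), np.float64(1.1)] [454. 253.  22.]
screwdriver 0.7 [array([ 636.9, -434.7]), array([ 29. , 153.3]), np.float64(70.7)] [ 666. -439.   10.]
screwdriver 0.23 [array([ 626.2, -115.8]), array([31.9, 22.2]), np.float64(27.0)] [ 630. -119.   10.]
[[ 717.10632266   61.50438618   55.        ]
 [ 689.26861147 -192.96629762   55.        ]] [[ 427.79754711 -162.69716986   30.        ]
 [ 457.11494132   94.85522414   30.        ]]
[[ 571.80408799   35.61225516   48.        ]
 [ 545.27396916 -111.8369812    48.        ]
 [ 485.83158959 -100.94549882   48.        ]
 [ 513.2835583    47.03346979   48.        ]]
[[ 636.14859409   -3.98990076   42.        ]
 [ 626.68644423  -52.86364101   42.        ]
 [ 620.01004181 -111.85888516   42.        ]]
```

Request:
drive_tool --rows '[{"translation": [-1,0.45,-0.1],"delta_rot": [0,0,-0.747],"claw": 1},{"translation": [-1,0.45,-0.1],"delta_rot": [0,0,-0.747],"claw": 1},{"translation": [-1,0.45,-0.1],"delta_rot": [0,0,-0.747],"claw": 1},{"translation": [-1,0.45,-0.1],"delta_rot": [0,0,-0.747],"claw": 1},{"translation": [-1,0.45,-0.1],"delta_rot": [0,0,-0.747],"claw": 1},{"translation": [-1,0.45,-0.1],"delta_rot": [0,0,-0.747],"claw": 1},{"translation": [-1,0.45,-0.1],"delta_rot": [0,0,-0.747],"claw": 1},{"translation": [-1,0.45,-0.1],"delta_rot": [0,0,-0.747],"claw": 1},{"translation": [-1,0.45,-0.1],"delta_rot": [0,0,-0.747],"claw": 1},{"translation": [-1,0.45,-0.1],"delta_rot": [0,0,-0.747],"claw": 1},{"translation": [-1,0.45,-0.1],"delta_rot": [0,0,-0.747],"claw": 1},{"translation": [-1,0.45,-0.1],"delta_rot": [0,0,-0.747],"claw": 1}]'

```text
time: 1.9
ee_pos: [365.6, -346.7, 228.4]
tool_rot: [-0.0, -0.668, 0.744, -0.0]
contact_force: [0.1, -0.3, -0.0]
gripper_width: 1.003
finger_force: 0.0
```

Run:
```python
from h import *
s=telemetry.read_state(); print(s["ee_pos"],s["tool_rot"],s["joints"].round(3))
c=cam("wrist",s); a=viewer.read_camera("wrist"); np.save("w1.npy",c[1])
cv2.imwrite("pics/w1.png",a)
for n,z in(("block",26),("strip",48),("chip0",42),("bed",30)):
    for d in viewer.masks_of("wrist",n): print(n,round(d["score"],2),d["uv"],[np.round(x,1) for x in rect(c,d["region"],z)], toworld(c,d["uv"],z)[0].round(0))
```

```text
[ 365.6460101  -346.68317216  228.39263952] [-4.35515546e-06 -6.68476715e-01  7.43733071e-01 -4.73015183e-06] [-0.447  0.157  0.046  0.    -1.46   0.341]
block 0.96 [274.3, 183.8] [array([ 433.6, -320.5]), array([85.8, 48.1]), np.float64(83.9)] [ 427. -324.   26.]
strip 0.55 [227.4, 305.7] [array([ 479.4, -119.7]), array([140.6, 105. ]), np.float64(83.9)] [ 524. -145.   48.]
bed 0.59 [244.9, 302.9] [array([ 485.5, -104.6]), array([149.3, 111. ]), np.float64(82.4)] [ 503. -133.   30.]
```

View pics/w1.png

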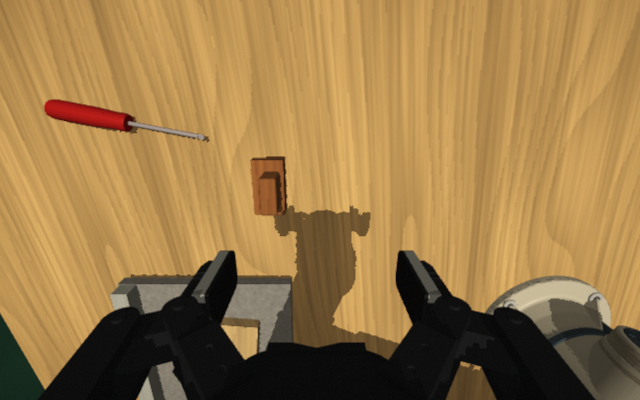

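The wrist view shows the block at (268,185) with its rib at (269,193). I will overlay the block model both ways round to settle its direction.

```bash
cat > fitb.py <<'E'
from h import *
def bx(x0,x1,y0,y1,z0,z1): return np.array([[x,y,z] for x in(x0,x1) for y in(y0,y1) for z in(z0,z1)],float)
PARTS=[bx(-22,4,-40,40,0,10),bx(-22,22,-40,40,10,26),bx(-17,5,-25,25,26,66)]
def hulls(c,x,y,th,parts=PARTS,z=0):
    r=R.from_euler("z",th).as_matrix()
    return [cv2.convexHull(topix(c,P@r.T+[x,y,z]).astype(np.float32)) for P in parts]
def sil(c,x,y,th,S=4,o=(0,0),sz=(640,400),parts=PARTS,z=0):
    m=np.zeros((sz[1]*S,sz[0]*S),np.uint8)
    for h in hulls(c,x,y,th,parts,z): cv2.fillConvexPoly(m,np.round((h-o+.5)*S-.5).astype(np.int32),1)
    return m
E
python3 - <<'E'
from fitb import *
from scipy.optimize import minimize
K=cam("top")[0]; i=viewer.camera_info("wrist"); 
c=cam("wrist")
a=cv2.imread("pics/w1.png"); reg=[d for d in viewer.masks_of("wrist","block")][0]["region"]
o=(230,130); sz=(80,110)
M=cv2.resize(reg[130:240,230:310].astype(np.uint8),None,fx=4,fy=4,interpolation=cv2.INTER_NEAREST)
out=[]
for th0 in(-.1,np.pi-.1):
    f=lambda p:float((sil(c,p[0],p[1],p[2]/50,4,o,sz)!=M).sum())
    b=minimize(f,[433,-320,th0*50],method="Nelder-Mead",options=dict(initial_simplex=np.array([[433,-320,th0*50],[441,-320,th0*50],[433,-312,th0*50],[433,-320,th0*50+6]]),maxiter=150))
    x,y,t=b.x[0],b.x[1],b.x[2]/50; print(x,y,t,b.fun,M.sum())
    v=cv2.resize(a[130:240,230:310],None,fx=5,fy=5,interpolation=cv2.INTER_CUBIC)
    for h in hulls(c,x,y,t): cv2.polylines(v,[np.int32((h-o+.5)*5)],1,(0,255,0),1)
    out.append(v)
cv2.imwrite("pics/w1b.png",np.hstack(out))
E
```

```text
435.3357129806525 -319.2194400325885 -0.09716081836561875 1060.0 31520
433.5994527240683 -319.0779046151796 3.070580207827728 3293.0 31520
```

View pics/w1b.png

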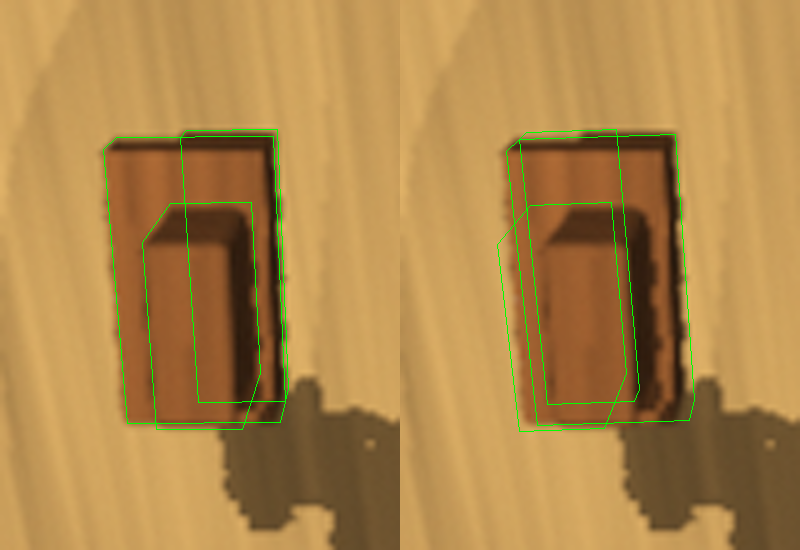

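Heading +x world (left overlay) fits much better: 1060 mismatched pixels against 3293. So the block is at (435.3, -319.2) with yaw -0.097. Grasping the rib now.

Request:
drive_tool --rows '[{"translation": [-0.139,-0.242,0.2],"delta_rot": [0,0,-0.006],"claw": 1},{"translation": [-0.139,-0.242,0.35],"delta_rot": [0,0,-0.006],"claw": 1},{"translation": [-0.139,-0.242,0.45],"delta_rot": [0,0,-0.006],"claw": 1},{"translation": [-0.139,-0.242,0.55],"delta_rot": [0,0,-0.006],"claw": 1},{"translation": [-0.139,-0.242,0.65],"delta_rot": [0,0,-0.006],"claw": 1},{"translation": [-0.139,-0.242,0.742],"delta_rot": [0,0,-0.006],"claw": 1},{"translation": [-0.139,-0.242,0.742],"delta_rot": [0,0,-0.006],"claw": 1},{"translation": [-0.139,-0.242,0.742],"delta_rot": [0,0,-0.006],"claw": 1}]'

```text
time: 2.87
ee_pos: [428.8, -318.5, 42.5]
tool_rot: [-0.001, -0.673, 0.74, 0.001]
contact_force: [0.4, -0.8, 0.9]
gripper_width: 0.996
finger_force: 0.0
```

Request:
drive_tool --rows '[{"translation": [0,0,0],"delta_rot": [0,0,0],"claw": -1},{"translation": [0,0,0],"delta_rot": [0,0,0],"claw": -1},{"translation": [0,0,0],"delta_rot": [0,0,0],"claw": -1},{"translation": [0,0,0],"delta_rot": [0,0,0],"claw": -1},{"translation": [0,0,0],"delta_rot": [0,0,0],"claw": -1},{"translation": [0,0,0],"delta_rot": [0,0,0],"claw": -1},{"translation": [0,0,0],"delta_rot": [0,0,0],"claw": -1},{"translation": [0,0,0],"delta_rot": [0,0,0],"claw": -1},{"translation": [0,0,0],"delta_rot": [0,0,0],"claw": -1},{"translation": [0,0,0],"delta_rot": [0,0,0],"claw": -1}]' --grip_force 80

```text
time: 3.7
ee_pos: [429.4, -318.5, 42.8]
tool_rot: [-0.0, -0.673, 0.74, 0.0]
contact_force: [-0.2, 0.0, -0.1]
gripper_width: 0.0
finger_force: 0.0
```

The fingers closed to zero without gripping anything, so I need to look.

Run:
```python
from h import *
a=viewer.read_camera("wrist"); b=viewer.read_camera("top"); print(telemetry.read_state()["gripper_width"])
for n in("top","wrist"):
  for d in viewer.masks_of(n,"block"): print(n,d["score"],d["uv"],d["region"].sum())
b=cv2.resize(b[200:300,370:470],None,fx=4,fy=4,interpolation=cv2.INTER_CUBIC)
a=cv2.resize(a[:,100:540],(440,400))
v=np.zeros((400,840,3),np.uint8); v[:,:400]=b; v[:,400:]=a
cv2.imwrite("pics/m2.png",v[:,:800])
```

```text
0.0008030585587974082
wrist 0.97 [305.7, 203.8] 5301
```

View pics/m2.png

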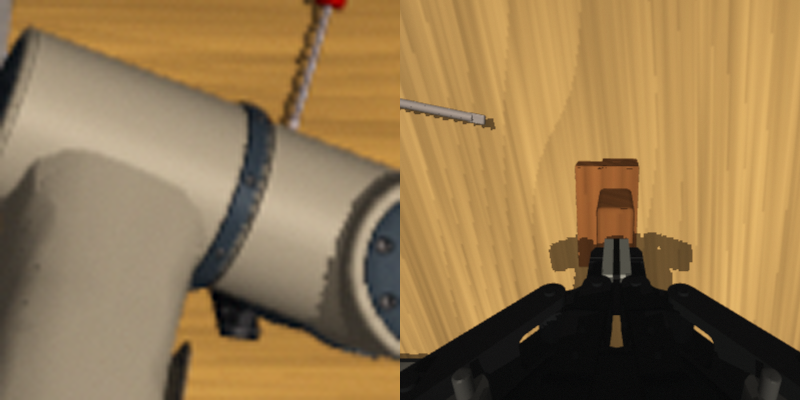

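The wrist view shows the closed fingertips (panel 617,250) nearer the camera than the rib top. So they closed above or beside the rib. I will check against the scene camera where the tips really are.

Run:
```python
from h import *
s=telemetry.read_state(); p=s["ee_pos"]; print(p,s["joints"],s["gripper_width"])
b=viewer.read_camera("scene"); c=cam("scene")
q=topix(c,[p,p-[0,0,11],p+[0,0,30],[429.4,-318.6,66],[435,-319,0]]); print(q)
u,v=q[0].astype(int); x0,y0=u-60,v-60
w=cv2.resize(b[y0:y0+100,x0:x0+130],None,fx=6,fy=6,interpolation=cv2.INTER_CUBIC)
for k in q[:3]: cv2.circle(w,tuple(np.int32((k-[x0,y0]+.5)*6)),4,(0,255,0),1)
from fitb import hulls
for h in hulls(c,435.3,-319.2,-.097): cv2.polylines(w,[np.int32((h-[x0,y0]+.5)*6)],1,(255,255,0),1)
cv2.imwrite("pics/s2.png",w)
```

```text
[ 429.44206195 -318.45591739   42.85299304] [-3.45104105e-01  3.30893335e-01 -2.14162404e-01  5.64488981e-06
 -1.02584031e+00  2.49909750e-01] -0.0023169547970502452
[[165.37346177 233.17061944]
 [166.61580244 236.61165315]
 [161.87284556 223.47461678]
 [162.61532637 225.75344138]
 [171.08056375 247.71593003]]
```

View pics/s2.png

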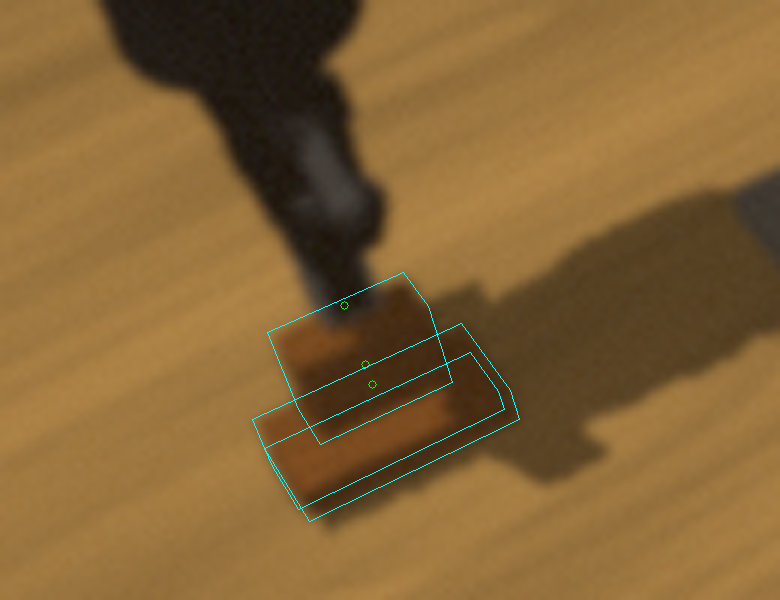

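The real fingertips end about 29 mm above the reported TCP, just above the rib top at z 66. That is about 40 mm higher than documented, so I will reopen, go about 39 mm lower and grip again.

Request:
drive_tool --rows '[{"translation": [0,0,0],"delta_rot": [0,0,0],"claw": 0.6},{"translation": [0,0,0],"delta_rot": [0,0,0],"claw": 0.6},{"translation": [0,0,0],"delta_rot": [0,0,0],"claw": 0.6},{"translation": [0,0,0],"delta_rot": [0,0,0],"claw": 0.6},{"translation": [0,0,0],"delta_rot": [0,0,0],"claw": 0.6},{"translation": [0,0,0],"delta_rot": [0,0,0],"claw": 0.6},{"translation": [0,0,0.04],"delta_rot": [0,0,0],"claw": 0.6},{"translation": [0,0,0.08],"delta_rot": [0,0,0],"claw": 0.6},{"translation": [0,0,0.12],"delta_rot": [0,0,0],"claw": 0.6},{"translation": [0,0,0.155],"delta_rot": [0,0,0],"claw": 0.6},{"translation": [0,0,0.155],"delta_rot": [0,0,0],"claw": 0.6}]'

```text
time: 4.87
ee_pos: [427.6, -317.5, 1.3]
tool_rot: [-0.001, -0.672, 0.74, 0.002]
contact_force: [-0.5, 0.1, -0.2]
gripper_width: 0.803
finger_force: 0.0
```

Request:
drive_tool --rows '[{"translation": [0,0,0],"delta_rot": [0,0,0],"claw": -1},{"translation": [0,0,0],"delta_rot": [0,0,0],"claw": -1},{"translation": [0,0,0],"delta_rot": [0,0,0],"claw": -1},{"translation": [0,0,0],"delta_rot": [0,0,0],"claw": -1},{"translation": [0,0,0],"delta_rot": [0,0,0],"claw": -1},{"translation": [0,0,0],"delta_rot": [0,0,0],"claw": -1},{"translation": [0,0,0],"delta_rot": [0,0,0],"claw": -1},{"translation": [0,0,0],"delta_rot": [0,0,0],"claw": -1}]' --grip_force 80

```text
time: 5.53
ee_pos: [430.0, -318.7, 4.8]
tool_rot: [0.0, -0.673, 0.74, -0.001]
contact_force: [0.8, 0.9, 5.2]
gripper_width: 0.245
finger_force: 78.6
```

Gripped: opening about 21 mm, finger force 79 N. I will lift and go to a viewpoint over the jig to refine the jig, chip and strip poses and check the grasp.

Request:
drive_tool --rows '[{"translation": [0,0,-0.1],"delta_rot": [0,0,0],"claw": -1},{"translation": [0,0,-0.25],"delta_rot": [0,0,0],"claw": -1},{"translation": [0,0,-0.4],"delta_rot": [0,0,0],"claw": -1},{"translation": [-0.1,-0.1,-0.55],"delta_rot": [0,0,0],"claw": -1},{"translation": [-0.22,-0.2,-0.66],"delta_rot": [0,0,0],"claw": -1},{"translation": [-0.36,-0.3,-0.74],"delta_rot": [0,0,0],"claw": -1},{"translation": [-0.5,-0.37,-0.78],"delta_rot": [0,0,0],"claw": -1},{"translation": [-0.65,-0.37,-0.78],"delta_rot": [0,0,0],"claw": -1},{"translation": [-0.8,-0.37,-0.78],"delta_rot": [0,0,0],"claw": -1},{"translation": [-0.92,-0.37,-0.78],"delta_rot": [0,0,0],"claw": -1},{"translation": [-1,-0.37,-0.78],"delta_rot": [0,0,0],"claw": -1},{"translation": [-1,-0.37,-0.78],"delta_rot": [0,0,0],"claw": -1}]'

```text
time: 6.53
ee_pos: [545.2, -74.3, 198.3]
tool_rot: [-0.0, -0.674, 0.739, 0.001]
contact_force: [0.0, -0.2, 0.2]
gripper_width: 0.246
finger_force: 78.5
```

Request:
drive_tool --rows '[{"translation": [-0.14,0,0],"delta_rot": [0,0,0],"claw": -1},{"translation": [-0.28,0,0],"delta_rot": [0,0,0],"claw": -1},{"translation": [-0.4,0,0],"delta_rot": [0,0,0],"claw": -1},{"translation": [-0.5,0,0],"delta_rot": [0,0,0],"claw": -1},{"translation": [-0.54,0,0],"delta_rot": [0,0,0],"claw": -1},{"translation": [-0.54,0,0],"delta_rot": [0,0,0],"claw": -1},{"translation": [-0.54,0,0],"delta_rot": [0,0,0],"claw": -1}]'

```text
time: 7.12
ee_pos: [557.8, 55.7, 198.6]
tool_rot: [-0.001, -0.673, 0.74, 0.0]
contact_force: [1.1, -0.1, -0.1]
gripper_width: 0.246
finger_force: 78.5
```

Run:
```python
from h import *
s=telemetry.read_state(); print(s["ee_pos"],s["tool_rot"],s["finger_force"],s["gripper_width"])
c=cam("wrist",s); a=viewer.read_camera("wrist"); cv2.imwrite("pics/w3.png",a); np.savez("w3.npz",K=c[0],W=c[1])
for n,z in(("strip",48),("chip0",42),("bed",30),("fence",55)):
    for d in viewer.masks_of("wrist",n): print(n,round(d["score"],2),d["uv"],[np.round(x,1) for x in rect(c,d["region"],z)], toworld(c,d["uv"],z)[0].round(0))
```

```text
[557.80615997  55.70445458 198.64582359] [-6.24356960e-04 -6.72894481e-01  7.39738187e-01  2.04020798e-04] 78.52376103401184 0.24556470793858326
strip 0.86 [335.9, 84.9] [array([529.7, -30.9]), array([151.3,  62. ]), np.float64(79.1)] [528. -38.  48.]
chip0 0.89 [241.7, 84.4] [array([627.4, -51.7]), array([29.7, 22.2]), np.float64(58.4)] [629. -49.  42.]
chip0 0.89 [153.2, 196.0] [array([758.7,  63.5]), array([34.6, 19.9]), np.float64(37.8)] [761.  68.  42.]
chip0 0.85 [238.1, 15.9] [array([ 620.6, -110.2]), array([31. , 23.6]), np.float64(23.1)] [ 621. -113.   42.]
chip0 0.61 [129.5, 131.5] [array([767.3,  -8.6]), array([22.1, 31.7]), np.float64(59.4)] [766. -11.  42.]
chip0 0.59 [242.5, 124.5] [array([635.3,  -3.6]), array([21.9, 28.8]), np.float64(16.3)] [636.  -7.  42.]
bed 0.83 [286.3, 89.4] [array([562.7, -20.6]), array([209.6, 241.1]), np.float64(84.0)] [583. -40.  30.]
fence 0.77 [184.2, 94.9] [array([690.1, -29.9]), array([198.9,  36.2]), np.float64(83.7)] [688. -43.  55.]
fence 0.48 [310.3, 341.2] [array([588. , 303.8]), array([11.2, 30.4]), np.float64(84.5)] [590. 302.  55.]
fence 0.42 [315.2, 231.9] [array([579.9, 162.9]), array([227.6,  92.2]), np.float64(84.6)] [566. 129.  55.]
```

View pics/w3.png

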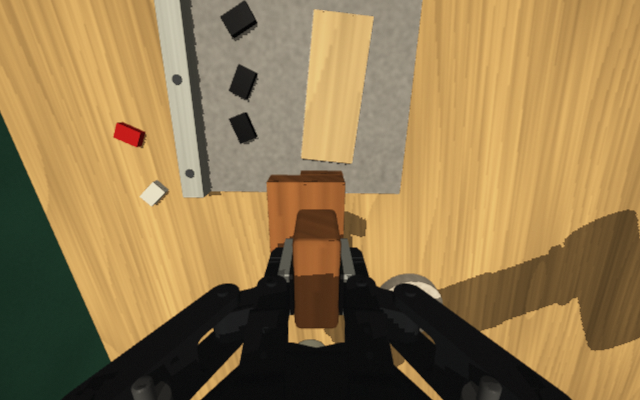

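The view shows black chips at (239,20), (243,82) and (243,128), and the strip at (337,87). The fence foot runs along about (190,0) to (210,192) and the bed's +y end lies near row 193. The white (153,193) and red (128,133) look-alikes are outside the fence. The held block is at (305,250). Next I fit the jig edges.

Run:
```python
from h import *
z=np.load("w3.npz"); c=(z["K"],z["W"]); g=cv2.cvtColor(cv2.imread("pics/w3.png"),cv2.COLOR_BGR2GRAY).astype(float); a=cv2.imread("pics/w3.png").astype(float)
sat=a.max(2)-a.min(2)
for r in(20,60,100,140,175): print(r,[int(v) for v in g[r,165:222:2]])
# right edge of bed by saturation rise, end edge likewise
R_=[];E_=[];F=[];T=[]
for r in range(5,185,6):
    row=cv2.GaussianBlur(sat[r:r+1],(5,1),0)[0]; d=np.diff(row); u=390+np.argmax(d[390:440]); R_.append((u+.5,r))
    dg=np.diff(cv2.GaussianBlur(g[r:r+1],(3,1),0)[0]); u0=int(170+r*0.125)
    u=u0-5+np.argmin(dg[u0-5:u0+30]); T.append((u+.5,r)); v=u+np.argmax(dg[u:u+25]); F.append((v+.5,r))
for u in list(range(220,262,4))+list(range(355,392,4)):
    col=cv2.GaussianBlur(sat[:,u:u+1],(1,5),0)[:,0]; d=np.diff(col); v=178+np.argmax(d[178:206]); E_.append((u,v+.5))
for n,P,zz in(("near",R_,30),("end",E_,30),("foot",F,30),("facetop",T,55)):
    w=toworld(c,P,zz)[:,:2].astype(np.float32); vx,vy,x,y=cv2.fitLine(w,cv2.DIST_HUBER,0,.5,.01).ravel()
    res=np.abs((w-[x,y])@[-vy,vx]); print(n,"dir deg",np.degrees(np.arctan2(vy,vx)).round(2),"pt",x.round(1),y.round(1),"med",np.median(res).round(2))
```

```text
20 [190, 190, 196, 195, 194, 196, 190, 191, 170, 57, 56, 57, 57, 61, 105, 142, 141, 138, 138, 139, 139, 141, 140, 138, 136, 140, 141, 139, 111]
60 [189, 186, 188, 187, 190, 197, 191, 193, 193, 193, 192, 90, 58, 56, 57, 60, 84, 143, 146, 146, 143, 142, 145, 148, 148, 147, 149, 151, 153]
100 [155, 163, 183, 189, 190, 188, 186, 192, 192, 188, 193, 195, 193, 152, 58, 57, 58, 58, 115, 152, 149, 144, 141, 145, 146, 140, 136, 142, 148]
140 [179, 173, 170, 168, 160, 185, 189, 189, 182, 184, 190, 187, 191, 191, 190, 186, 62, 58, 60, 58, 67, 147, 148, 147, 147, 147, 146, 147, 144]
175 [172, 171, 170, 175, 173, 178, 175, 172, 185, 185, 153, 68, 68, 70, 99, 191, 181, 186, 96, 61, 59, 59, 106, 142, 143, 146, 141, 139, 143]
near dir deg 83.6 pt 442.2 -20.3 med 0.31
end dir deg -6.34 pt 577.0 84.3 med 0.2
foot dir deg 83.67 pt 683.1 -24.2 med 0.37
facetop dir deg 83.87 pt 679.9 -53.8 med 0.25
```

The jig fit is consistent: yaw -6.35°, and all edge residuals under 0.4 mm. In jig XY the chips are at (55,49), (53,0) and (52,-58), and the strip at (-47,10). I will rotate the block +89° and go to the +Y end of the lane to sweep toward -Y with its back face.

Request:
drive_tool --rows '[{"translation": [0.007,-0.1,0.05],"delta_rot": [0,0,-0.989],"claw": -1},{"translation": [0.007,-0.2,0.1],"delta_rot": [0,0,-0.989],"claw": -1},{"translation": [0.007,-0.3,0.15],"delta_rot": [0,0,-0.989],"claw": -1},{"translation": [0.007,-0.322,0.2],"delta_rot": [0,0,-0.989],"claw": -1},{"translation": [0.007,-0.322,0.25],"delta_rot": [0,0,-0.989],"claw": -1},{"translation": [0.007,-0.322,0.3],"delta_rot": [0,0,-0.989],"claw": -1},{"translation": [0.007,-0.322,0.35],"delta_rot": [0,0,-0.989],"claw": -1},{"translation": [0.007,-0.322,0.35],"delta_rot": [0,0,-0.989],"claw": -1},{"translation": [0.007,-0.322,0.35],"delta_rot": [0,0,-0.989],"claw": -1},{"translation": [0.007,-0.322,0.35],"delta_rot": [0,0,-0.989],"claw": -1},{"translation": [0.007,-0.322,0.35],"delta_rot": [0,0,-0.989],"claw": -1},{"translation": [0.007,-0.322,0.35],"delta_rot": [0,0,-0.989],"claw": -1}]'

```text
time: 8.37
ee_pos: [638.1, 45.7, 111.6]
tool_rot: [0.0, 0.997, -0.08, -0.0]
contact_force: [-0.7, 0.2, -2.5]
gripper_width: 0.246
finger_force: 78.7
```

Request:
drive_tool --rows '[{"translation": [0,0,0],"delta_rot": [0,0,-0.005],"claw": -1},{"translation": [0,0,0],"delta_rot": [0,0,-0.005],"claw": -1},{"translation": [0,0,0],"delta_rot": [0,0,-0.005],"claw": -1}]'

```text
time: 8.62
ee_pos: [638.1, 46.2, 111.7]
tool_rot: [0.0, 0.997, -0.081, -0.0]
contact_force: [0.3, -0.4, -0.8]
gripper_width: 0.249
finger_force: 78.7
```

```bash
cat > st.py <<'E'
from h import *
EX=np.array([.99386,-.11063,0]); EY=np.array([.11063,.99386,0])
s=telemetry.read_state(); M=R.from_quat(s["tool_rot"],scalar_first=True).as_matrix(); p=s["ee_pos"]
hd=lambda v:np.degrees(np.arctan2(v@EY,v@EX))
print("t",s["time"],"jig TCP",(p@EX-576.7).round(1),(p@EY-17.6).round(1),"z",p[2].round(1),"blockx heading",hd(-M[:,1]).round(2),"tilt",M[2].round(3),"F",[round(float(s["contact_force"]@e),1) for e in(EX,EY,np.array([0,0,1]))],"ff",round(float(s["finger_force"]),1),"w",round(float(s["gripper_width"]),3))
print("ex in tool",(M.T@EX).round(3),"ey",(M.T@EY).round(3))
E
python3 st.py
```

```text
t 8.6167 jig TCP 52.4 98.9 z 111.7 blockx heading 87.06 tilt [-0.  0. -1.] F [0.4, -0.4, -0.8] ff 78.7 w 0.249
ex in tool [ 0.999 -0.051 -0.   ] ey [-0.051 -0.999 -0.   ]
```

Request:
drive_tool --rows '[{"translation": [0,0,0.08],"delta_rot": [0,0,-0.033],"claw": -1},{"translation": [0,0,0.16],"delta_rot": [0,0,-0.033],"claw": -1},{"translation": [0,0,0.22],"delta_rot": [0,0,-0.033],"claw": -1},{"translation": [0,0,0.26],"delta_rot": [0,0,-0.033],"claw": -1},{"translation": [0,0,0.295],"delta_rot": [0,0,-0.033],"claw": -1},{"translation": [0,0,0.295],"delta_rot": [0,0,-0.033],"claw": -1},{"translation": [0,0,0.295],"delta_rot": [0,0,-0.033],"claw": -1}]'

```text
time: 9.2
ee_pos: [638.3, 46.5, 38.1]
tool_rot: [0.0, 0.999, -0.053, 0.0]
contact_force: [0.6, 0.1, 0.4]
gripper_width: 0.242
finger_force: 78.7
```

```bash
python3 st.py
```

```text
t 9.2 jig TCP 52.6 99.2 z 38.1 blockx heading 90.23 tilt [ 0.  0. -1.] F [0.6, 0.2, 0.4] ff 78.7 w 0.242
ex in tool [1.    0.004 0.   ] ey [ 0.004 -1.    -0.   ]
```

Request:
drive_tool --rows '[{"translation": [0,0.03,0.004],"delta_rot": [0,0,0],"claw": -1},{"translation": [0,0.07,0.004],"delta_rot": [0,0,0],"claw": -1},{"translation": [0,0.11,0.004],"delta_rot": [0,0,0],"claw": -1},{"translation": [0,0.15,0.004],"delta_rot": [0,0,0],"claw": -1},{"translation": [0,0.19,0.004],"delta_rot": [0,0,0],"claw": -1},{"translation": [0,0.23,0.004],"delta_rot": [0,0,0],"claw": -1},{"translation": [0,0.27,0.004],"delta_rot": [0,0,0],"claw": -1},{"translation": [0,0.31,0.004],"delta_rot": [0,0,0],"claw": -1},{"translation": [0,0.35,0.004],"delta_rot": [0,0,0],"claw": -1},{"translation": [0,0.39,0.004],"delta_rot": [0,0,0],"claw": -1},{"translation": [0,0.43,0.004],"delta_rot": [0,0,0],"claw": -1},{"translation": [0,0.47,0.004],"delta_rot": [0,0,0],"claw": -1}]'

```text
time: 10.2
ee_pos: [625.5, -71.2, 36.9]
tool_rot: [0.0, 0.999, -0.053, -0.0]
contact_force: [-0.1, 0.2, -1.4]
gripper_width: 0.245
finger_force: 78.7
```

Request:
drive_tool --rows '[{"translation": [0,0.04,0],"delta_rot": [0,0,0],"claw": -1},{"translation": [0,0.08,0],"delta_rot": [0,0,0],"claw": -1},{"translation": [0,0.12,0],"delta_rot": [0,0,0],"claw": -1},{"translation": [0,0.16,0],"delta_rot": [0,0,0],"claw": -1},{"translation": [0,0.2,0],"delta_rot": [0,0,0],"claw": -1},{"translation": [0,0.24,0],"delta_rot": [0,0,0],"claw": -1},{"translation": [0,0.28,0],"delta_rot": [0,0,0],"claw": -1},{"translation": [0,0.32,0],"delta_rot": [0,0,0],"claw": -1},{"translation": [0,0.36,0],"delta_rot": [0,0,0],"claw": -1},{"translation": [0,0.4,0],"delta_rot": [0,0,0],"claw": -1},{"translation": [0,0.44,0],"delta_rot": [0,0,0],"claw": -1},{"translation": [0,0.48,0],"delta_rot": [0,0,0],"claw": -1}]'

```text
time: 11.2
ee_pos: [612.8, -190.6, 36.9]
tool_rot: [0.0, 0.999, -0.053, -0.0]
contact_force: [-0.1, -0.1, -0.4]
gripper_width: 0.244
finger_force: 78.7
```

```bash
python3 st.py
python3 - <<'E'
from h import *
viewer.read_camera("scene"); c=cam("scene")
for d in viewer.masks_of("scene","chip0"): print(round(d["score"],2),d["uv"],d["region"].sum(),"bench",toworld(c,d["uv"],6)[0].round(0),"bed",toworld(c,d["uv"],36)[0].round(0))
E
```

```text
t 11.2 jig TCP 53.4 -139.2 z 36.9 blockx heading 90.26 tilt [-0.  0. -1.] F [-0.0, -0.1, -0.4] ff 78.7 w 0.244
ex in tool [ 1.     0.005 -0.   ] ey [ 0.005 -1.    -0.   ]
0.59 [248.0, 263.3] 126 bench [ 595. -223.    6.] bed [ 617. -235.   36.]
```

Request:
drive_tool --rows '[{"translation": [0,0.02,-0.15],"delta_rot": [0,0,0],"claw": -1},{"translation": [0,0.02,-0.3],"delta_rot": [0,0,0],"claw": -1},{"translation": [-0.05,-0.05,-0.45],"delta_rot": [0,0,1],"claw": -1},{"translation": [-0.15,-0.12,-0.55],"delta_rot": [0,0,1],"claw": -1},{"translation": [-0.25,-0.2,-0.65],"delta_rot": [0,0,1],"claw": -1},{"translation": [-0.35,-0.3,-0.65],"delta_rot": [0,0,1],"claw": -1},{"translation": [-0.45,-0.36,-0.65],"delta_rot": [0,0,1],"claw": -1},{"translation": [-0.55,-0.42,-0.65],"delta_rot": [0,0,1],"claw": -1},{"translation": [-0.632,-0.477,-0.65],"delta_rot": [0,0,1],"claw": -1},{"translation": [-0.632,-0.477,-0.65],"delta_rot": [0,0,1],"claw": -1},{"translation": [-0.632,-0.477,-0.65],"delta_rot": [0,0,1],"claw": -1},{"translation": [-0.632,-0.477,-0.65],"delta_rot": [0,0,1],"claw": -1}]'

```text
time: 12.3
ee_pos: [468.1, -53.6, 199.9]
tool_rot: [-0.001, 0.777, -0.629, 0.0]
contact_force: [0.6, -0.1, -1.6]
gripper_width: 0.249
finger_force: 78.7
```

Request:
drive_tool --rows '[{"translation": [0,0,0],"delta_rot": [0,0,0.2],"claw": -1},{"translation": [0,0,0],"delta_rot": [0,0,0.2],"claw": -1},{"translation": [0,0,0],"delta_rot": [0,0,0.2],"claw": -1},{"translation": [0,0,0],"delta_rot": [0,0,0.2],"claw": -1}]'

```text
time: 12.63
ee_pos: [468.4, -54.0, 199.5]
tool_rot: [0.0, -0.67, 0.742, 0.0]
contact_force: [0.4, -0.2, -1.0]
gripper_width: 0.249
finger_force: 78.7
```

```bash
python3 st.py
python3 - <<'E'
from h import *
s=telemetry.read_state(); c=cam("wrist",s); a=viewer.read_camera("wrist"); cv2.imwrite("pics/w4.png",a); viewer.read_camera("scene"); viewer.read_camera("top")
EX=np.array([.99386,-.11063,0]); EY=np.array([.11063,.99386,0])
J=lambda w:(w@np.c_[EX,EY]-[576.7,17.6]).round(1)
for n in("wrist","top","scene"):
  cc=c if n=="wrist" else cam(n)
  for d in viewer.masks_of(n,"chip0"): print(n,round(d["score"],2),d["uv"],d["region"].sum(),"bench",J(toworld(cc,d["uv"],6)),"bed",J(toworld(cc,d["uv"],36)))
for d in viewer.masks_of("wrist","strip"):
  r=rect(c,d["region"],48); print("strip",d["score"],r,J(np.array([[*r[0],0]])))
E
```

```text
t 12.6333 jig TCP -105.2 -19.4 z 199.5 blockx heading 0.53 tilt [-0. -0. -1.] F [0.4, -0.1, -1.0] ff 78.7 w 0.249
ex in tool [ 0.009 -1.     0.   ] ey [-1.    -0.009  0.   ]
wrist 0.91 [119.6, 266.9] 335 bench [[189.4 140.7]] bed [[165.2 120.6]]
wrist 0.85 [185.9, 22.8] 645 bench [[  44.1 -181.8]] bed [[  31.9 -175.2]]
wrist 0.8 [92.2, 216.9] 434 bench [[210.2  59. ]] bed [[184.3  45.7]]
wrist 0.79 [207.6, 54.6] 620 bench [[  23.3 -149.4]] bed [[  12.8 -145.6]]
wrist 0.62 [152.9, 45.9] 457 bench [[  85.7 -158. ]] bed [[  70.1 -153.4]]
top 0.62 [388.0, 202.9] 66 bench [[  46.3 -181.8]] bed [[  42.5 -176.6]]
top 0.47 [377.6, 208.5] 70 bench [[  24.9 -151.9]] bed [[  21.6 -147.4]]
top 0.42 [316.1, 136.7] 62 bench [[225.5  65.1]] bed [[217.5  64.5]]
scene 0.65 [245.6, 263.5] 133 bench [[  37.  -177.7]] bed [[  60.3 -187.3]]
scene 0.59 [259.1, 253.9] 107 bench [[  31.3 -140.5]] bed [[  55.  -151.8]]
scene 0.56 [396.7, 236.6] 127 bench [[180.6 142.8]] bed [[197.3 118.4]]
scene 0.52 [265.6, 271.2] 149 bench [[  80.8 -154.5]] bed [[ 102.1 -165.1]]
scene 0.46 [260.5, 127.5] 753 bench [[-431.7  145.5]] bed [[-386.6  121. ]]
strip 0.71 ((529.3880615234375, -32.256126403808594), (153.8414764404297, 61.41047286987305), 78.1512680053711) [[-47.    8.9]]
```

View pics/w4.png

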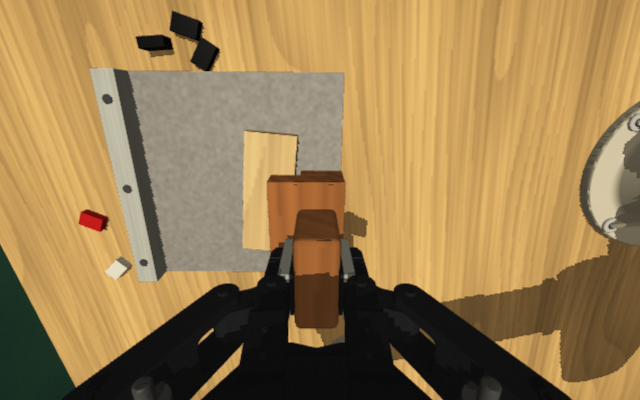

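All three black chips, at (186,26), (205,54) and (154,44), lie on the bench beyond the -Y end. The strip at (270,190) is undisturbed and the block is well held. Now I go down behind the strip with the sole about 1.5 mm above its top.

Request:
drive_tool --rows '[{"translation": [-0.06,0.04,0.1],"delta_rot": [0,0,0.006],"claw": -1},{"translation": [-0.114,0.04,0.22],"delta_rot": [0,0,0.006],"claw": -1},{"translation": [-0.114,0.04,0.34],"delta_rot": [0,0,0.006],"claw": -1},{"translation": [-0.114,0.04,0.44],"delta_rot": [0,0,0.006],"claw": -1},{"translation": [-0.114,0.04,0.54],"delta_rot": [0,0,0.006],"claw": -1},{"translation": [-0.114,0.04,0.6],"delta_rot": [0,0,0.006],"claw": -1},{"translation": [-0.114,0.04,0.622],"delta_rot": [0,0,0.006],"claw": -1},{"translation": [-0.114,0.04,0.622],"delta_rot": [0,0,0.006],"claw": -1},{"translation": [-0.114,0.04,0.622],"delta_rot": [0,0,0.006],"claw": -1}]'

```text
time: 13.73
ee_pos: [462.0, -24.9, 44.7]
tool_rot: [0.0, -0.668, 0.744, -0.0]
contact_force: [0.3, 0.3, -0.4]
gripper_width: 0.247
finger_force: 78.8
```

```bash
python3 st.py
```

```text
t 13.7333 jig TCP -114.8 8.8 z 44.7 blockx heading 0.13 tilt [ 0.    -0.001 -1.   ] F [0.3, 0.3, -0.4] ff 78.8 w 0.247
ex in tool [ 0.002 -1.     0.001] ey [-1.    -0.002 -0.   ]
```

Request:
drive_tool --rows '[{"translation": [0,-0.04,0],"delta_rot": [0,0,0],"claw": -1},{"translation": [0,-0.08,0],"delta_rot": [0,0,0],"claw": -1},{"translation": [0,-0.12,0],"delta_rot": [0,0,0],"claw": -1},{"translation": [0,-0.15,0],"delta_rot": [0,0,0],"claw": -1},{"translation": [0,-0.18,0],"delta_rot": [0,0,0],"claw": -1},{"translation": [0,-0.21,0],"delta_rot": [0,0,0],"claw": -1},{"translation": [0,-0.24,0],"delta_rot": [0,0,0],"claw": -1},{"translation": [0,-0.28,0],"delta_rot": [0,0,0],"claw": -1},{"translation": [0,-0.32,0],"delta_rot": [0,0,0],"claw": -1},{"translation": [0,-0.36,0],"delta_rot": [0,0,0],"claw": -1},{"translation": [0,-0.4,0],"delta_rot": [0,0,0],"claw": -1},{"translation": [0,-0.44,0],"delta_rot": [0,0,0],"claw": -1}]'

```text
time: 14.73
ee_pos: [571.3, -37.0, 43.7]
tool_rot: [-0.0, -0.667, 0.745, 0.0]
contact_force: [-0.4, 0.4, -0.2]
gripper_width: 0.244
finger_force: 78.9
```

Request:
drive_tool --rows '[{"translation": [0,-0.03,0],"delta_rot": [0,0,0],"claw": -1},{"translation": [0,-0.06,0],"delta_rot": [0,0,0],"claw": -1},{"translation": [0,-0.09,0],"delta_rot": [0,0,0],"claw": -1},{"translation": [0,-0.11,0],"delta_rot": [0,0,0],"claw": -1},{"translation": [0,-0.125,0],"delta_rot": [0,0,0],"claw": -1},{"translation": [0,-0.135,0],"delta_rot": [0,0,0],"claw": -1},{"translation": [0,-0.145,0],"delta_rot": [0,0,0],"claw": -1},{"translation": [0,-0.145,0],"delta_rot": [0,0,0],"claw": -1}]'

```text
time: 15.4
ee_pos: [607.1, -40.8, 43.9]
tool_rot: [0.0, -0.668, 0.745, -0.0]
contact_force: [0.4, -0.2, -1.4]
gripper_width: 0.248
finger_force: 78.8
```

```bash
python3 st.py
python3 - <<'E'
from h import *
s=telemetry.read_state(); c=cam("wrist",s); a=viewer.read_camera("wrist"); b=viewer.read_camera("scene"); t=viewer.read_camera("top")
v=np.zeros((400,760,3),np.uint8); v[:,:400]=a[:,60:460]; v[:360,400:]=cv2.resize(b[150:270,225:345],(360,360),interpolation=cv2.INTER_CUBIC); cv2.imwrite("pics/m5.png",v)
E
```

```text
t 15.4 jig TCP 31.2 9.0 z 43.9 blockx heading 0.11 tilt [ 0. -0. -1.] F [0.4, -0.2, -1.4] ff 78.8 w 0.248
ex in tool [ 0.002 -1.     0.   ] ey [-1.    -0.002 -0.   ]
```

View pics/m5.png

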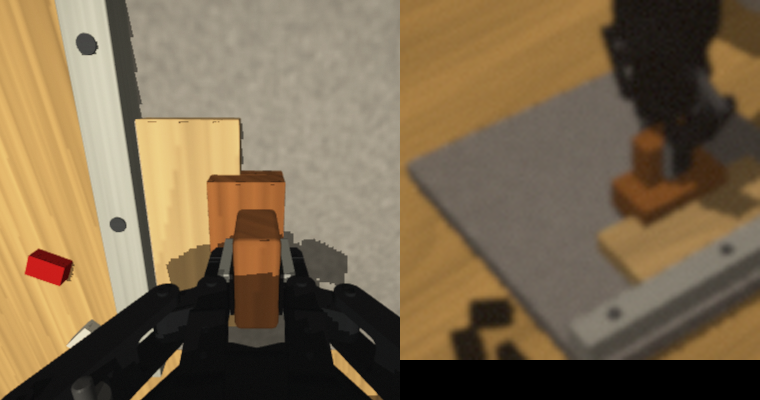

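The strip (panel 185,190) is nearly parallel to the fence, the sole is over its rear edge, and the chips are on the bench. Closing the last gap slowly.

Request:
drive_tool --rows '[{"translation": [0,-0.006,0],"delta_rot": [0,0,0],"claw": -1},{"translation": [0,-0.012,0],"delta_rot": [0,0,0],"claw": -1},{"translation": [0,-0.018,0],"delta_rot": [0,0,0],"claw": -1},{"translation": [0,-0.02,0],"delta_rot": [0,0,0],"claw": -1},{"translation": [0,-0.02,0],"delta_rot": [0,0,0],"claw": -1}]'

```text
time: 15.97
ee_pos: [610.6, -41.4, 43.5]
tool_rot: [-0.001, -0.667, 0.745, 0.001]
contact_force: [-3.9, -0.2, -0.1]
gripper_width: 0.243
finger_force: 78.9
```

```bash
python3 st.py
```

```text
t 15.9667 jig TCP 34.7 8.8 z 43.5 blockx heading 0.1 tilt [ 0.     0.002 -1.   ] F [-3.9, -0.6, -0.1] ff 78.9 w 0.243
ex in tool [ 0.002 -1.    -0.002] ey [-1.    -0.002 -0.   ]
```

Contact came at X 34.7 with 4 N, where expected. Adding forward push and going down in small steps.

Request:
drive_tool --rows '[{"translation": [0,-0.004,0.003],"delta_rot": [0,0,0],"claw": -1},{"translation": [0,-0.004,0.006],"delta_rot": [0,0,0],"claw": -1},{"translation": [0,-0.004,0.008],"delta_rot": [0,0,0],"claw": -1},{"translation": [0,-0.004,0.008],"delta_rot": [0,0,0],"claw": -1}]' --grip_force 110

```text
time: 16.3
ee_pos: [610.6, -41.4, 42.9]
tool_rot: [-0.001, -0.668, 0.745, 0.001]
contact_force: [-11.1, 2.0, 10.4]
gripper_width: 0.24
finger_force: 110.4
```

```bash
python3 st.py
```

```text
t 16.3 jig TCP 34.8 8.8 z 42.9 blockx heading 0.12 tilt [ 0.001  0.003 -1.   ] F [-11.2, 0.8, 10.4] ff 110.4 w 0.24
ex in tool [ 0.002 -1.    -0.003] ey [-1.    -0.002 -0.001]
```

Request:
drive_tool --rows '[{"translation": [0,-0.001,0.003],"delta_rot": [0,0,0],"claw": -1},{"translation": [0,-0.002,0.005],"delta_rot": [0,0,0],"claw": -1},{"translation": [0,-0.003,0.006],"delta_rot": [0,0,0],"claw": -1},{"translation": [0,-0.003,0.006],"delta_rot": [0,0,0],"claw": -1},{"translation": [0,-0.003,0.006],"delta_rot": [0,0,0],"claw": -1},{"translation": [0,-0.003,0.006],"delta_rot": [0,0,0],"claw": -1}]'

```text
time: 16.8
ee_pos: [610.6, -41.5, 42.9]
tool_rot: [-0.002, -0.668, 0.744, 0.001]
contact_force: [-16.9, 3.6, 20.1]
gripper_width: 0.243
finger_force: 111.6
```

```bash
python3 st.py
python3 - <<'E'
from h import *
EX=np.array([.99386,-.11063,0]); EY=np.array([.11063,.99386,0])
J=lambda w:(w@np.c_[EX,EY]-[576.7,17.6]).round(1)
s=telemetry.read_state(); c=cam("wrist",s); a=viewer.read_camera("wrist"); viewer.read_camera("scene")
for d in viewer.masks_of("wrist","strip"): print("strip",round(d["score"],2),d["uv"],d["region"].sum())
for d in viewer.masks_of("scene","chip0"): print(round(d["score"],2),d["uv"],J(toworld(cam("scene"),d["uv"],6)))
cv2.imwrite("pics/w6.png",cv2.resize(a[60:290,150:420],None,fx=2.6,fy=2.6,interpolation=cv2.INTER_CUBIC)); np.savez("w6.npz",K=c[0],W=c[1])
# strip end corners & fence face top line projected
P=lambda X,Y,z:topix(c,(EX*(X+576.7)+EY*(Y+17.6))+[0,0,z])[0]
for q in((105,-65,48),(45,-65,48),(105,-65,55),(105,-65,30)): print(q,((P(*q)-[150,60])*2.6).round())
E
```

```text
t 16.8 jig TCP 34.8 8.7 z 42.9 blockx heading 0.13 tilt [ 0.001  0.004 -1.   ] F [-17.2, 1.8, 20.1] ff 111.6 w 0.243
ex in tool [ 0.002 -1.    -0.004] ey [-1.    -0.002 -0.001]
strip 0.97 [244.3, 181.0] 12587
0.65 [399.4, 238.1] [[187.8 144.3]]
0.61 [380.0, 262.3] [[211.6  56.8]]
0.46 [255.2, 253.9] [[  26.1 -147.4]]
0.44 [265.4, 271.2] [[  80.5 -154.8]]
(105, -65, 48) [112. 143.]
(45, -65, 48) [387. 144.]
(105, -65, 55) [ 98. 145.]
(105, -65, 30) [143. 139.]
```

View pics/w6.png

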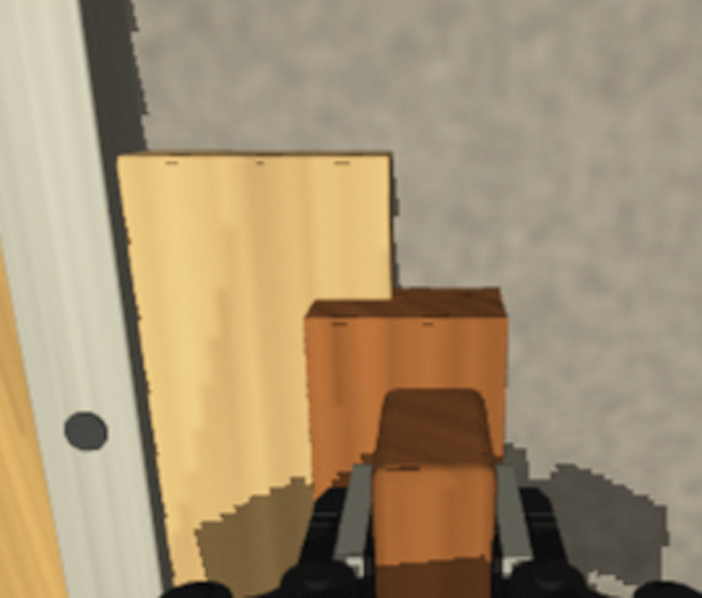

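The strip's end corner at (118,155) sits within about 2 mm of the projected flush position, and its edge runs parallel to the fence. The force is about 17 N into the fence and 20 N down. Handing in.

```bash
python3 -c "
from rig import job
print(job.sign_off())"
```

```text
the job is handed in; nothing more can be done
None
```

I swept all three black chips off the -y end of the bed with the block, then pushed the strip against the fence and handed the job in with the block still gripped, pressing about 20 N down and 17 N into the fence; the sign-off returned no verdict.

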